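# Lock in the portafilter, then start the espresso

### The job

The filled portafilter hangs loosely in the espresso machine with its wooden handle out to the left: push the handle round towards the front of the machine until it is fully home against its stop, firmly but without forcing it. Only then swing the brew paddle on top of the group from the right all the way over to its left-hand stop, to start the shot. Leave the cup under the spouts and the tamper beside the tray where they are.

Things in the scene. Friction and masses are not known exactly. Their poses are not given: they have to be found in the camera images.
- espresso_machine: Steel espresso machine, fixed. Origin on the worktop (z 0) below the group's axis; its front looks along -x, y is its left as the robot sees it. Housing x 0.09 to 0.315, y +-0.105, to z 0.29; glass and mug on top to z 0.385. Drip tray x -0.07 to 0.095, y +-0.09, top z 0.030. Steam knob at (0.055, -0.072, 0.24), 34 mm wide; thin wand below it at (0.06, -0.085).
- group_axis (a point): On the vertical axis of the group, 125 mm above the worktop. The group is the round chrome head over the drip tray, 80 to 84 mm wide, z 0.140 to 0.195, on a 54 mm thick neck from the housing. Portafilter and brew paddle both turn about this axis. The wall cabinet over the machine hangs from 0.45 m above the worktop, its front at world x = 0.58: keep wrist and arm in front of it.
- portafilter: Round steel basket 69 to 75 mm wide, 34 mm high, twin spouts below (down to z 0.08), hung in the group's bayonet, with a level handle. Origin on the axis at its rim; in its frame the handle points along (-0.121, 0.993, 0). It only turns about the axis, counter-clockwise from above to lock (left to front), and sloping lugs lift it 0.28 mm per 0.1 rad. It stays where left.
- handle_mid (a point): On the centre line of the round dark-wood handle (level, z 0.123 to 0.127), 115 mm from the axis, a good place to push. The wood runs 62 to 178 mm from the axis, 23 mm thick at its inner end, 30 mm farther out. Pushed here it takes about 7 N at first, rising to about 12 N just before the stop. Nothing stands within 60 mm beside its way; above it is free.
- rim (a point): Centre of the portafilter's rim, on the axis; 134 mm above the worktop when loose, rising to 138 mm when fully home. Home is a firm stop (17 N more at mid-handle per mm) after a further 1.1 to 1.4 rad; where depends on the wear of the gasket: handle up to 0.3 rad either side of straight ahead of the machine (its -x). It cannot be seen, only felt; over 40 N there may overtighten it.
- brew_paddle (a joint): Brew paddle, a lever hinged on the group's axis on top of it. 0 (off, start): 65 degrees to the right of straight ahead, pointing along (-0.423, -0.906) in the machine's frame. Grows, in rad, as it swings clockwise from above past the front to its fixed stop at 1.40 (on: 15 degrees left of straight ahead). 2.5 N at the tip moves it; stays where left; over 40 N wrenches the stop.
- paddle_tip (a point): Middle of the paddle's flat dark-wood tip, 75 mm from the axis, 209 mm above the worktop. The tip is 40 mm long (52 to 92 mm from the axis), 17 mm wide, 14 mm high (z 0.202 to 0.216); a 12 mm wide steel bar joins it to a hub 34 mm wide.
- cup: Small cream cup, 63 mm wide, 52 mm high, on the drip tray under the spouts, handle to the front right. Origin at the underside, 12 mm from the bowl's middle towards the handle. To be left alone.
- tamper: Steel coffee tamper with dark wooden knob, 58 mm wide, 84 mm high, origin at the underside; on the worktop just right of the drip tray. To be left alone.

How it is judged:
By the outcome, as a careful person would: the job done as asked, in the order asked, and still so for the second after the job is handed in, with the robot touching nothing.
It also fails if it takes over 64 s, if anything falls off the work surface, if the arm or the gripper's body presses on something with over 40 N, if the wrist force passes 120 N, or if a joint passes its speed limit or range.

### The arm

A 7-joint arm with a two-finger parallel gripper is mounted at the origin on a cart in front of the work surface, level with it; the furniture and walls round the work are solid. World frame = base frame: x ahead of the robot, y to its left, z up, the work surface at z = 0. Lengths are in mm, angles in rad, forces in N, time in s.
With the tool pointing down it reaches from about 400 to 850 mm from the base axis. Payload 10.4 kg.
Tool frame: the origin (TCP) lies on the centre line of the jaws, within the pads' length; the fingertips stand bot.finger_overhang ahead of it and the grasp point (between the pads) lies 8 mm behind it (bot.finger_overhang is the distance from the TCP to the fingertips, in mm); z points along the fingers, y is the line along which they close (so a half turn about z gives the same grasp; the last joint's range is limited). The gripper opens to 87 mm and grips with 3 to 60 N. Pads are 19 mm wide; open, the fingers measure 117 mm over their backs; the gripper's body (75 mm by 190 mm) begins 51 mm behind the grasp point.
Start: joints at [-1.195, 0.332, -0.065, 1.46, 0.022, 1.35, -0.088], TCP at [242.685, 575.982, 233.576] pointing down, gripper open.
Joint ranges: [-2.6, 2.6], [-0.5, 2.12], [-1.47, 1.34], [0.16, 2.42], [-1.27, 4.41], [0.06, 2.06], [-2.6, 2.6]. Speed limits (rad/s): [2.22, 2.22, 2.79, 2.79, 3.14, 3.14, 3.14].

### API

Orientations are given as a 3x3 rotation matrix whose columns are the frame's x, y, z axes.
In Python, from rig import bot gives the robot as it stands.
- The arm moves only by the tool play_rows, never from a script. Its argument "series" is one flat list of numbers, 6 for each row, row after row: the shift along the world's x, y, z in m, then the turn, a rotation vector about the world's x, y, z in degrees. In form: [dx, dy, dz, wx, wy, wz, dx, dy, dz, wx, wy, wz, ...]. A call has 1 to 12 rows; each row is the pose to reach, as a shift and turn from the pose commanded when the call began; what a row does not reach only later rows make up. A row lasts 1/8 s, in which the tool goes at most 62.5 mm and 10.7 degrees, less where a joint would pass 70% of its speed; a pose out of reach is approached as far as the arm can. A call with a gripper value outside its range is refused whole. "claw" is the gripper command: -1 is shut, 1 is fully open, values between are in proportion, set as the call begins (left out, the last holds). The fingers move at their own pace and stop on an object; "force" is the grip in N (left out, the last holds). Time passes only in rows, so rows that repeat a pose let the fingers close. It gives the time, the measured TCP pose, the force, the opening and the grip force at its end, in the units of the state.
- bot.get_state(): the state, without advancing time (a new reading comes with each control period).
- bot.grab_frame(name): name is "side" or "top" or "wrist"; returns the picture (480x640x3 uint8, blue, green, red); there is no depth.
- bot.camera_info(name): a dict with "mtx" (3x3 intrinsics, pixels), "R" (3x3) and "t" (3): a world point X has camera coordinates R X + t. Camera axes: x right, y down, z forward; pixel columns grow to the right and rows downward; lengths in mm; the calibration is good to about 2 mm. A picture is of the moment at which its call begins: read the wrist's pose just before it. camera_info takes no time and is no camera call; for the wrist camera it gives the pose at the moment of the call.
- bot.close_job(): hands the job in; it is judged then, once.
The state is a dict: "time": time; "qpos": joint angles; "qvel": joint speeds; "effort": joint torques, N m; "tcp_pos": TCP position; "tool_rot": TCP orientation; "wrist_force": force on the tool from outside, world axes, zero at the start; "moment": the same for the moment, N m; "opening": opening from 0.0 (shut) to 1.0 (fully open); "gripper_force": force on a finger pad.
Only numpy, scipy, OpenCV 4.12 (cv2) and the standard library are available. Lean on these libraries where they do the work, as an engineer would, in place of code of your own. Each camera call takes 0.05 s, during which the arm holds its last target. There are 200 camera calls.

## Working session

There is one attempt and no reset: what is moved stays moved. The work goes in short steps, Python scripts to look and compute and a tool call to move; the robot and the scene stay as the last step left them, time stands still between calls to the robot, and variables do not carry over. Pictures are saved under pics/ and viewed, at most 10 in all, crops included, and the job is handed in when it is done.

Besides the shell and the picture viewer there is one more tool, called as name(argument=value, ...) on one line, values as JSON. play_rows: Moves the arm, as the interface text tells. Its arguments: {"type":"object","properties":{"series":{"type":"array"},"claw":{"type":"number"},"force":{"type":"number"}},"required":["series"]}

```bash
mkdir -p pics
python3 - <<'E'
from rig import bot
import cv2,numpy as np
s=bot.get_state();print(s['tcp_pos'],s['tool_rot'],s['wrist_force'],bot.finger_overhang,s['opening'])
for n in('side','top'):
    im=bot.grab_frame(n);cv2.imwrite(f'pics/{n}1.png',im);c=bot.camera_info(n);print(n,c)
E
```

```text
[242.57923893 575.58952844 232.73954648] [[-9.21518834e-01  3.88333353e-01 -4.95839767e-04]
 [ 3.88333663e-01  9.21517822e-01 -1.36774243e-03]
 [-7.42148226e-05 -1.45295168e-03 -9.99998942e-01]] [ 0.52305826 -0.77119364  0.0121256 ] 11.0 0.9979194550148077
side {'mtx': array([[567.92634409,   0.        , 319.42885962],
       [  0.        , 567.92634409, 241.73864515],
       [  0.        ,   0.        ,   1.        ]]), 'R': array([[ 0.99929319,  0.02682254,  0.02633781],
       [ 0.03455439, -0.3795185 , -0.92453864],
       [-0.01480279,  0.92479525, -0.38017709]]), 't': array([-485.36872606,   20.32381077, 1156.03244922])}
top {'mtx': array([[459.24096564,   0.        , 315.34931954],
       [  0.        , 459.24096564, 237.38952065],
       [  0.        ,   0.        ,   1.        ]]), 'R': array([[-0.09640569, -0.99533581, -0.0035454 ],
       [-0.96520041,  0.09435562, -0.24389585],
       [ 0.2430928 , -0.02009092, -0.96979495]]), 't': array([-229.10641443,  517.46828379,  855.48223628])}
```

View pics/side1.png

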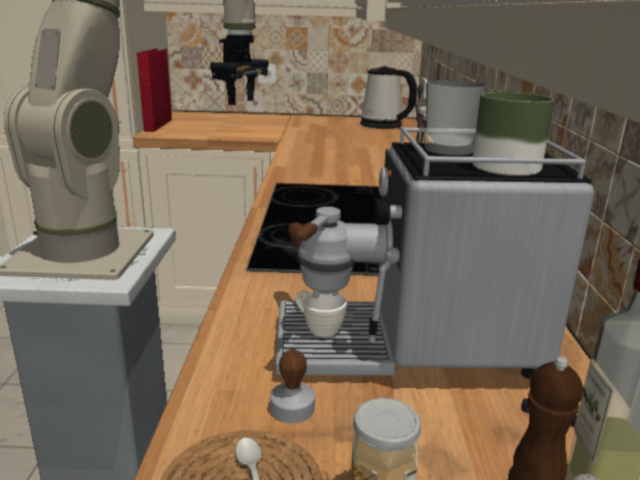

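View pics/top1.png

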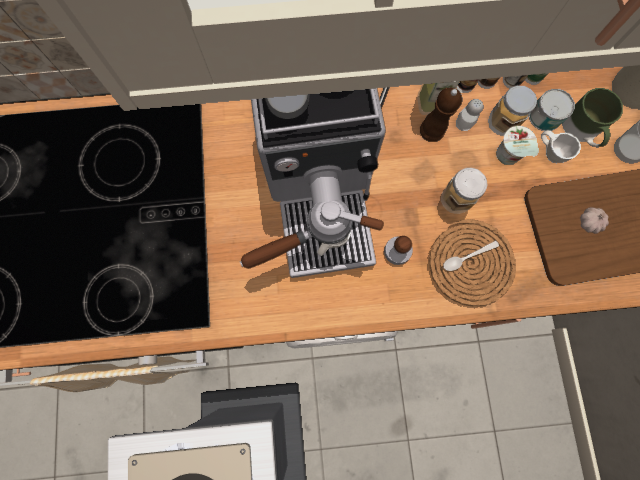

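The side and top views show the machine: the hub sits at about (331,211) in the top view, the paddle tip ends at (382,224), the handle ends at (243,258), and the tray's front corners are at (291,274) and (374,264). I'll enlarge the top view for accurate pixels.

Run:
```python
import cv2
im=cv2.imread('pics/top1.png')[180:290,230:400]
cv2.imwrite('pics/topz.png',cv2.resize(im,None,fx=4.5,fy=4.5,interpolation=cv2.INTER_CUBIC))
```

```text
(no output)
```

View pics/topz.png

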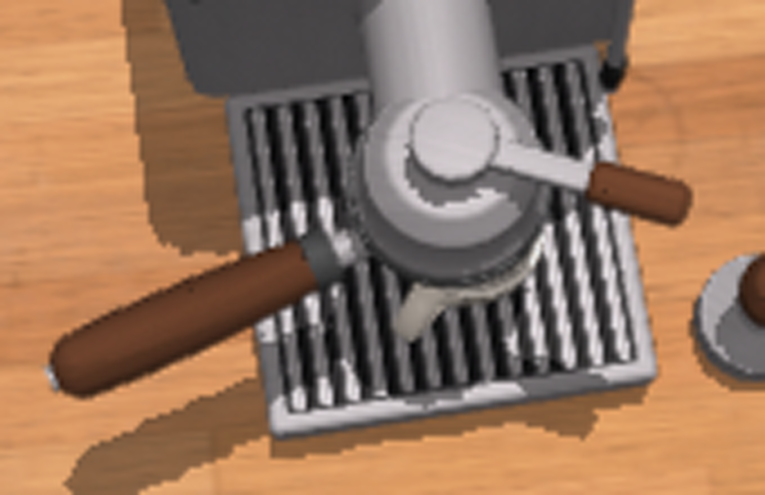

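```bash
cat > h.py <<'E'
import numpy as np,cv2
from rig import bot
from scipy.optimize import least_squares
def proj(X,n='top'):
    c=bot.camera_info(n);p=c['mtx']@(c['R']@np.asarray(X,float).T+c['t'][:,None]);return (p[:2]/p[2]).T
def unproj(px,z,n='top'):
    c=bot.camera_info(n);d=c['R'].T@np.linalg.inv(c['mtx'])@[*px,1];o=-c['R'].T@c['t'];return o+d*(z-o[2])/d[2]
E
python3 - <<'E'
from h import *
P=lambda u,v:(u/4.5+230,v/4.5+180)
for nm,p,z in[('FL',(273,437),30),('FR',(655,378),30),('hub',(455,138),216),('tip',(640,193),212),('tipend',(692,208),209),('tipin',(588,180),209),('hin',(312,263),125),('hout',(75,365),125)]:
    print(nm,unproj(P(*p),z).round(1))
px=np.array([P(273,437),P(655,378),P(640,193),P(455,138)])
L=np.array([[-70,90,30],[-70,-90,30],[-.423*75,-.906*75,214],[0,0,217]])
def f(q):
    c,s=np.cos(q[2]),np.sin(q[2]);R=np.array([[c,-s,0],[s,c,0],[0,0,1]])
    return (proj(L@R.T+[q[0],q[1],0])-px).ravel()
r=least_squares(f,[530,0,0]);print(r.x,r.fun.round(2))
c=r.x[:2];a=unproj(P(312,263),125)[:2]-c;b=unproj(P(75,365),125)[:2]-c
print(np.linalg.norm(a),np.linalg.norm(b),np.arctan2(a[1],a[0]),np.arctan2(b[1],b[0]))
print('tamper',unproj((402,246),70),'side FR', proj([[500,0,30]],'side'))
E
```

```text
FL [ 423.3 -220.9   30. ]
FR [ 433.4 -396.    30. ]
hub [ 498.3 -305.9  216. ]
tip [ 471.4 -372.6  212. ]
tipend [ 464.5 -391.7  209. ]
tipin [ 479.1 -354.3  209. ]
hin [ 478.4 -247.   125. ]
hout [ 445.  -146.7  125. ]
[ 4.98300177e+02 -3.04333691e+02  5.72886188e-02] [-1.16  0.12  1.04 -0.17  1.    0.09 -0.9  -0.12]
60.71933778379521 166.4155717942309 1.9054284573070517 1.8970978143889072
tamper [ 457.12900768 -446.77479897   70.        ] side FR [[326.95376381 246.66511405]]
```

The fit is good to about 1 px: axis at (498,-304), machine yaw 0.057, handle at world angle 1.90. Plan: straddle the handle with the fingers half open, then sweep it round the arc.

play_rows(series=[0.03,-0.045,0.02,0,0,-6,0.06,-0.09,0.02,0,0,-12,0.09,-0.135,0.02,0,0,-18,0.12,-0.18,0.02,0,0,-24,0.15,-0.23,0.02,0,0,-30,0.18,-0.28,0.02,0,0,-36,0.21,-0.33,0.02,0,0,-42,0.237,-0.38,0.02,0,0,-48,0.237,-0.426,0.02,0,0,-48,0.237,-0.476,0.02,0,0,-48,0.237,-0.526,0.02,0,0,-48,0.237,-0.526,0.02,0,0,-48], claw=0.3)

```text
time: 1.6
tcp_pos: [479.6, 45.9, 253.7]
tool_rot: [[-0.322, 0.947, 0.0], [0.947, 0.322, -0.0], [-0.0, 0.0, -1.0]]
wrist_force: [1.0, 0.8, -0.1]
opening: 0.65
gripper_force: 0.0
```

play_rows(series=[-0.005,-0.055,0,0,0,0,-0.01,-0.11,0,0,0,0,-0.015,-0.165,-0.01,0,0,0,-0.02,-0.21,-0.02,0,0,0,-0.02,-0.237,-0.024,0,0,0,-0.02,-0.237,-0.024,0,0,0,-0.02,-0.237,-0.024,0,0,0])

```text
time: 2.48
tcp_pos: [460.1, -185.6, 229.5]
tool_rot: [[-0.329, 0.944, -0.0], [0.944, 0.329, 0.0], [0.0, -0.0, -1.0]]
wrist_force: [-0.4, -0.0, -0.1]
opening: 0.653
gripper_force: 0.0
```

Run:
```python
from h import *
s=bot.get_state();print(s['tcp_pos'],s['qpos'],s['wrist_force'])
im=bot.grab_frame('wrist');cv2.imwrite('pics/w1.png',im)
ax=np.array([498.3,-304.5]);d=np.array([np.cos(1.9),np.sin(1.9)])
print(proj([[*(ax+r*d),125] for r in(62,115,178)],'wrist'))
```

```text
[ 460.06704849 -185.62297437  229.45391632] [-0.37596551  0.03066278  0.69011469  1.82994981 -0.02059256  1.28843504
  0.65538674] [-0.35317193 -0.00716282 -0.09537973]
[[321.75962646 332.16148814]
 [321.99776938 263.84123244]
 [322.31732166 172.16564017]]
```

View pics/w1.png

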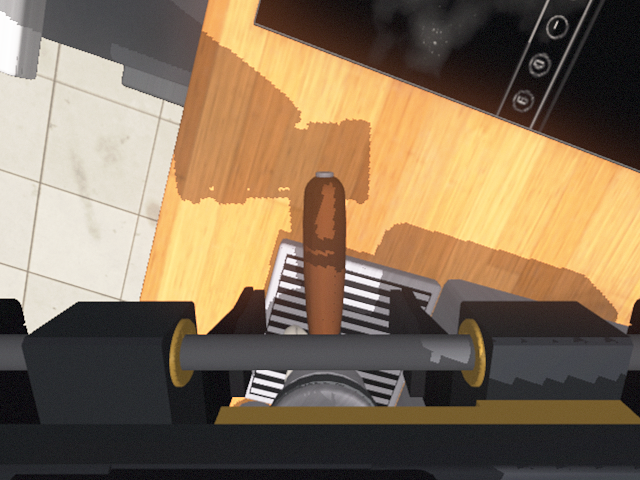

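The handle runs centrally between the fingers, from (322,175) to (322,332), as predicted. Next I lower onto it.

play_rows(series=[0,0,-0.03,0,0,0,0,0,-0.06,0,0,0,0,0,-0.09,0,0,0,0,0,-0.111,0,0,0,0,0,-0.111,0,0,0])

```text
time: 3.15
tcp_pos: [459.1, -185.6, 117.6]
tool_rot: [[-0.33, 0.944, -0.003], [0.944, 0.33, 0.001], [0.001, -0.002, -1.0]]
wrist_force: [0.2, 0.5, 1.1]
opening: 0.648
gripper_force: 0.0
```

Run:
```python
import numpy as np
# arc positions relative to angle a0=1.90, r=124
r=122;ax=np.array([498.3,-304.5])
for d in np.arange(0,1.6,.1):
    a=1.90+d;print(round(d,2),round(np.degrees(d),1),(r*np.array([np.cos(a)-np.cos(1.9),np.sin(a)-np.sin(1.9)])).round(1))
```

```text
0.0 0.0 [0. 0.]
0.1 5.7 [-11.3  -4.5]
0.2 11.5 [-22.1 -10.1]
0.3 17.2 [-32.4 -16.8]
0.4 22.9 [-41.8 -24.5]
0.5 28.6 [-50.5 -33. ]
0.6 34.4 [-58.3 -42.4]
0.7 40.1 [-65.1 -52.6]
0.8 45.8 [-70.9 -63.3]
0.9 51.6 [-75.5 -74.6]
1.0 57.3 [-79.  -86.3]
1.1 63.0 [-81.3 -98.2]
1.2 68.8 [ -82.5 -110.4]
1.3 74.5 [ -82.4 -122.6]
1.4 80.2 [ -81.  -134.7]
1.5 85.9 [ -78.5 -146.6]
```

play_rows(series=[-0.0055,-0.002,0,0,0,2.9,-0.0113,-0.0045,0,0,0,5.7,-0.0167,-0.0073,0,0,0,8.6,-0.0221,-0.0101,0,0,0,11.5,-0.0273,-0.0135,0,0,0,14.3,-0.0324,-0.0168,0,0,0,17.2,-0.0371,-0.0206,0,0,0,20,-0.0418,-0.0245,0,0,0,22.9,-0.0462,-0.0287,0,0,0,25.8,-0.0505,-0.033,0,0,0,28.6,-0.0505,-0.033,0,0,0,28.6])

```text
time: 4.53
tcp_pos: [411.0, -218.3, 120.1]
tool_rot: [[-0.742, 0.67, 0.003], [0.67, 0.742, 0.002], [-0.001, 0.004, -1.0]]
wrist_force: [3.2, 5.7, -0.5]
opening: 0.652
gripper_force: 3.3
```

play_rows(series=[-0.004,-0.0046,0,0,0,2.9,-0.0078,-0.0094,0,0,0,5.8,-0.0113,-0.0144,0,0,0,8.6,-0.0146,-0.0196,0,0,0,11.5,-0.0176,-0.0249,0,0,0,14.3,-0.0204,-0.0303,0,0,0,17.2,-0.0228,-0.0359,0,0,0,20.1,-0.025,-0.0416,0,0,0,23,-0.0269,-0.0474,0,0,0,25.8,-0.0285,-0.0533,0,0,0,28.7,-0.0308,-0.0652,0,0,0,34.4,-0.0308,-0.0652,0,0,0,34.4])

```text
time: 6.02
tcp_pos: [378.3, -282.9, 119.1]
tool_rot: [[-0.991, 0.134, -0.001], [0.134, 0.991, 0.004], [0.002, 0.004, -1.0]]
wrist_force: [-2.9, 10.1, 3.5]
opening: 0.648
gripper_force: 4.2
```

play_rows(series=[-0.0004,-0.003,0,0,0,1.4,-0.0007,-0.0061,0,0,0,2.9,-0.0009,-0.009,0,0,0,4.3,-0.0009,-0.009,0,0,0,4.3])

```text
time: 6.52
tcp_pos: [377.4, -291.2, 118.9]
tool_rot: [[-0.998, 0.059, -0.002], [0.059, 0.998, 0.005], [0.002, 0.005, -1.0]]
wrist_force: [-4.5, 10.9, 3.6]
opening: 0.648
gripper_force: 5.0
```

play_rows(series=[-0.0001,-0.0015,0,0,0,0.7,-0.0002,-0.003,0,0,0,1.4,-0.0002,-0.003,0,0,0,1.4])

```text
time: 6.9
tcp_pos: [377.1, -294.0, 118.9]
tool_rot: [[-0.999, 0.035, -0.002], [0.035, 0.999, 0.005], [0.002, 0.005, -1.0]]
wrist_force: [-5.0, 11.4, 3.3]
opening: 0.65
gripper_force: 5.2
```

play_rows(series=[0,-0.0015,0,0,0,0.7,0,-0.003,0,0,0,1.4,0,-0.003,0,0,0,1.4])

```text
time: 7.28
tcp_pos: [377.0, -297.0, 118.8]
tool_rot: [[-1.0, 0.011, -0.002], [0.011, 1.0, 0.005], [0.002, 0.005, -1.0]]
wrist_force: [-4.5, 12.0, 4.5]
opening: 0.65
gripper_force: 5.2
```

play_rows(series=[0,-0.001,0,0,0,0.5,0,-0.002,0,0,0,1,0,-0.002,0,0,0,1])

```text
time: 7.65
tcp_pos: [376.9, -299.0, 118.8]
tool_rot: [[-1.0, -0.007, -0.002], [-0.007, 1.0, 0.005], [0.002, 0.005, -1.0]]
wrist_force: [-5.8, 13.1, 3.9]
opening: 0.646
gripper_force: 5.3
```

play_rows(series=[0,-0.001,0,0,0,0.5,0,-0.002,0,0,0,1,0,-0.002,0,0,0,1])

```text
time: 8.02
tcp_pos: [376.9, -301.0, 118.8]
tool_rot: [[-1.0, -0.024, -0.003], [-0.024, 1.0, 0.005], [0.003, 0.005, -1.0]]
wrist_force: [-6.0, 11.6, 3.8]
opening: 0.653
gripper_force: 5.3
```

play_rows(series=[0,-0.0008,0,0,0,0.4,0,-0.0015,0,0,0,0.7,0,-0.0015,0,0,0,0.7])

```text
time: 8.4
tcp_pos: [376.8, -302.5, 118.8]
tool_rot: [[-0.999, -0.036, -0.003], [-0.036, 0.999, 0.005], [0.003, 0.005, -1.0]]
wrist_force: [-6.5, 11.1, 3.2]
opening: 0.65
gripper_force: 5.4
```

play_rows(series=[0,-0.001,0,0,0,0.5,0,-0.002,0,0,0,1,0,-0.002,0,0,0,1])

```text
time: 8.78
tcp_pos: [376.8, -304.5, 118.7]
tool_rot: [[-0.999, -0.054, -0.003], [-0.054, 0.999, 0.005], [0.002, 0.006, -1.0]]
wrist_force: [-6.4, 11.4, 3.6]
opening: 0.651
gripper_force: 5.4
```

play_rows(series=[0,-0.001,0,0,0,0.5,0,-0.002,0,0,0,1,0,-0.002,0,0,0,1])

```text
time: 9.15
tcp_pos: [376.8, -306.5, 118.8]
tool_rot: [[-0.997, -0.071, -0.003], [-0.071, 0.997, 0.005], [0.002, 0.006, -1.0]]
wrist_force: [-6.3, 11.1, 3.9]
opening: 0.651
gripper_force: 5.4
```

play_rows(series=[0,-0.001,0,0,0,0.5,0,-0.002,0,0,0,1,0,-0.002,0,0,0,1])

```text
time: 9.52
tcp_pos: [376.8, -308.6, 118.8]
tool_rot: [[-0.996, -0.089, -0.003], [-0.089, 0.996, 0.005], [0.002, 0.006, -1.0]]
wrist_force: [-6.4, 11.0, 3.7]
opening: 0.654
gripper_force: 5.4
```

play_rows(series=[0.0001,-0.001,0,0,0,0.5,0.0002,-0.002,0,0,0,1,0.0002,-0.002,0,0,0,1])

```text
time: 9.9
tcp_pos: [376.9, -310.6, 118.7]
tool_rot: [[-0.994, -0.106, -0.003], [-0.106, 0.994, 0.005], [0.002, 0.006, -1.0]]
wrist_force: [-5.7, 11.5, 3.0]
opening: 0.65
gripper_force: 5.5
```

play_rows(series=[0.0001,-0.001,0,0,0,0.5,0.0002,-0.002,0,0,0,1,0.0002,-0.002,0,0,0,1])

```text
time: 10.28
tcp_pos: [377.1, -312.6, 118.7]
tool_rot: [[-0.992, -0.123, -0.003], [-0.123, 0.992, 0.005], [0.002, 0.006, -1.0]]
wrist_force: [-6.2, 11.1, 4.1]
opening: 0.657
gripper_force: 5.5
```

play_rows(series=[0.0001,-0.001,0,0,0,0.5,0.0002,-0.002,0,0,0,1,0.0002,-0.002,0,0,0,1])

```text
time: 10.65
tcp_pos: [377.2, -314.6, 118.7]
tool_rot: [[-0.99, -0.14, -0.003], [-0.14, 0.99, 0.005], [0.002, 0.006, -1.0]]
wrist_force: [-6.1, 10.9, 4.1]
opening: 0.653
gripper_force: 5.5
```

play_rows(series=[0.0001,-0.001,0,0,0,0.5,0.0002,-0.002,0,0,0,1,0.0002,-0.002,0,0,0,1])

```text
time: 11.02
tcp_pos: [377.4, -316.6, 118.7]
tool_rot: [[-0.987, -0.158, -0.003], [-0.158, 0.987, 0.005], [0.002, 0.006, -1.0]]
wrist_force: [-6.9, 10.7, 3.8]
opening: 0.653
gripper_force: 5.6
```

play_rows(series=[0.0001,-0.001,0,0,0,0.5,0.0003,-0.002,0,0,0,1,0.0003,-0.002,0,0,0,1])

```text
time: 11.4
tcp_pos: [377.6, -318.6, 118.7]
tool_rot: [[-0.985, -0.175, -0.003], [-0.175, 0.985, 0.005], [0.002, 0.006, -1.0]]
wrist_force: [-6.6, 11.1, 3.8]
opening: 0.65
gripper_force: 5.6
```

play_rows(series=[0.0002,-0.001,0,0,0,0.5,0.0003,-0.002,0,0,0,1,0.0003,-0.002,0,0,0,1])

```text
time: 11.78
tcp_pos: [377.9, -320.6, 118.7]
tool_rot: [[-0.981, -0.192, -0.003], [-0.192, 0.981, 0.006], [0.002, 0.006, -1.0]]
wrist_force: [-7.5, 11.3, 3.8]
opening: 0.649
gripper_force: 5.6
```

play_rows(series=[0.0002,-0.001,0,0,0,0.5,0.0003,-0.002,0,0,0,1,0.0003,-0.002,0,0,0,1])

```text
time: 12.15
tcp_pos: [378.2, -322.1, 118.5]
tool_rot: [[-0.978, -0.209, -0.004], [-0.209, 0.978, 0.006], [0.002, 0.007, -1.0]]
wrist_force: [-7.2, 13.5, 3.7]
opening: 0.646
gripper_force: 6.7
```

Run:
```python
from h import *
s=bot.get_state();print(s['qpos'].round(3),s['wrist_force'])
```

```text
[-0.031  0.177  0.711  1.959 -0.135  1.059  2.521] [-7.17239894 13.48176673  3.69772727]
```

play_rows(series=[0.0001,-0.0005,0,0,0,0,0.0002,-0.001,0,0,0,0,0.0002,-0.001,0,0,0,0])

```text
time: 12.52
tcp_pos: [378.2, -322.8, 118.4]
tool_rot: [[-0.978, -0.209, -0.004], [-0.209, 0.978, 0.007], [0.003, 0.008, -1.0]]
wrist_force: [-8.6, 14.7, 5.4]
opening: 0.652
gripper_force: 7.2
```

Run:
```python
from h import *
s=bot.get_state();print(s['qpos'].round(3),s['wrist_force'])
```

```text
[-0.029  0.179  0.71   1.958 -0.137  1.059  2.524] [-8.63071075 14.67138206  5.42014849]
```

play_rows(series=[0.0001,-0.0005,0,0,0,0,0.0002,-0.001,0,0,0,0,0.0002,-0.001,0,0,0,0])

```text
time: 12.9
tcp_pos: [378.1, -323.5, 118.3]
tool_rot: [[-0.978, -0.209, -0.005], [-0.209, 0.978, 0.008], [0.003, 0.008, -1.0]]
wrist_force: [-8.7, 15.1, 4.3]
opening: 0.651
gripper_force: 7.7
```

play_rows(series=[0.0001,-0.0005,0,0,0,0,0.0002,-0.001,0,0,0,0,0.0002,-0.001,0,0,0,0])

```text
time: 13.28
tcp_pos: [378.1, -324.2, 118.1]
tool_rot: [[-0.978, -0.209, -0.005], [-0.209, 0.978, 0.008], [0.003, 0.009, -1.0]]
wrist_force: [-9.5, 15.6, 4.7]
opening: 0.649
gripper_force: 8.2
```

Run:
```python
from h import *
im=bot.grab_frame('wrist');cv2.imwrite('pics/w2.png',im);np.save('w2.npy',im)
c=bot.camera_info('wrist');np.savez('c2.npz',**c)
```

```text
(no output)
```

View pics/w2.png

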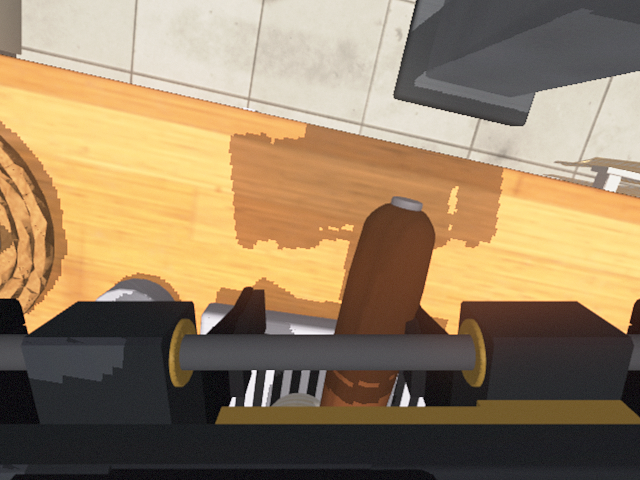

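play_rows(series=[0.0001,-0.0007,0,0,0,0,0.0003,-0.0015,0,0,0,0,0.0003,-0.0015,0,0,0,0])

```text
time: 13.7
tcp_pos: [378.1, -325.4, 117.9]
tool_rot: [[-0.978, -0.209, -0.006], [-0.209, 0.978, 0.009], [0.004, 0.01, -1.0]]
wrist_force: [-10.2, 17.8, 4.5]
opening: 0.653
gripper_force: 9.0
```

Run:
```python
from h import *
im=bot.grab_frame('wrist');cv2.imwrite('pics/w3.png',im)
a=cv2.imread('pics/w2.png')
h=slice(170,300),slice(280,360)
(d,r)=cv2.phaseCorrelate(np.float32(cv2.cvtColor(a[h],6)),np.float32(cv2.cvtColor(im[h],6)));print('handle shift px',d,r)
b=slice(20,150),slice(20,200)
print('bg',cv2.phaseCorrelate(np.float32(cv2.cvtColor(a[b],6)),np.float32(cv2.cvtColor(im[b],6))))
print(bot.get_state()['qpos'].round(3),bot.get_state()['moment'])
```

```text
handle shift px (-0.14091469343613738, 0.924828482100537) 0.7928315406375461
bg ((0.08249792790554977, 0.6251910399172687), 0.9836968777503496)
[-0.019  0.187  0.708  1.952 -0.142  1.062  2.532] [3.99975415 2.41414496 0.0824337 ]
```

Run:
```python
from h import *
a=cv2.imread('pics/w2.png',0);b=cv2.imread('pics/w3.png',0)
p=cv2.goodFeaturesToTrack(a,200,.02,5);q,st,e=cv2.calcOpticalFlowPyrLK(a,b,p,None,winSize=(15,15))
for P,Q,s,E in zip(p[:,0],q[:,0],st[:,0],e[:,0]):
    if s and E<6 and P[1]<300: print(P.round(0),(Q-P).round(2))
```

```text
[17. 54.] [-0.04  0.17]
[536.  93.] [-0.03  0.27]
[608. 174.] [0.45 0.43]
[394.  97.] [0.24 0.61]
[596. 173.] [0.42 0.37]
[609. 168.] [0.48 0.38]
[622. 177.] [0.46 0.39]
[615. 191.] [0.28 0.39]
[  9. 231.] [1.15 0.72]
[263. 290.] [-0.01  0.02]
[457. 187.] [-1.04 -0.11]
[590. 168.] [0.36 0.34]
[320. 228.] [-0.53  0.18]
[604. 188.] [0.43 0.29]
[593. 179.] [0.41 0.4 ]
[22. 50.] [-0.02  0.26]
[352. 226.] [-0.82  0.08]
[128.  82.] [-0.14  0.07]
[237. 240.] [-1.1  -0.21]
[256. 111.] [0.11 0.09]
[342. 228.] [-0.7   0.13]
[ 14. 276.] [1.07 0.59]
[450. 225.] [-0.69  0.03]
[230. 154.] [-0.65 -5.72]
[ 63. 258.] [1.  0.5]
[449. 240.] [-1.06  0.07]
[ 27. 278.] [1.04 0.58]
[522. 125.] [-0.49  0.74]
[132. 291.] [1.05 0.56]
[ 66. 254.] [0.99 0.5 ]
[329. 227.] [-0.5   0.18]
[ 52. 288.] [0.98 0.83]
[278. 248.] [-1.46 -0.02]
[ 57. 279.] [1.02 0.61]
[  6. 127.] [1.06 0.41]
[133.  83.] [-0.12  0.03]
[337. 239.] [0.77 0.33]
[489. 242.] [-1.04  0.29]
[496. 229.] [-0.47 -0.45]
[ 46. 294.] [1.03 0.63]
[494. 235.] [-1.04  0.32]
[414.   7.] [0.   0.64]
[247. 108.] [-0.02  0.1 ]
[254. 245.] [-1.28  0.15]
[259. 
[... 1315 characters left out ...]
05.] [3.   0.99]
[217. 292.] [1.16 0.84]
[503. 124.] [3.01 1.  ]
[ 25. 144.] [0.98 0.5 ]
[244. 134.] [-1.33 -0.01]
[413. 103.] [-1.59 -0.  ]
[620.  74.] [1.93 0.01]
[ 31. 151.] [0.98 0.5 ]
[484. 119.] [-0.48  0.3 ]
[581.  82.] [2.31 0.02]
[151. 299.] [0.67 0.07]
[401.  60.] [0.01 0.75]
[566.  85.] [1.97 0.  ]
[ 53. 185.] [1.2  0.69]
[394.  89.] [0.09 0.6 ]
[434. 248.] [ 1.61 -0.9 ]
[403.  52.] [0.01 0.98]
[510. 125.] [2.94 0.96]
[556.  87.] [1.96 0.02]
[ 32. 265.] [1.09 0.49]
[248. 100.] [0.03 0.28]
[ 31. 271.] [1.09 0.49]
[ 44. 169.] [1.51 0.78]
[ 18. 135.] [1.14 0.57]
[452. 112.] [3.01 1.  ]
[137. 273.] [1.15 0.66]
[359. 133.] [-0.28  0.14]
[571.  84.] [1.98 0.01]
[398.  73.] [-0.    0.01]
```

The worktop and the handle edge shift together in the picture, so the handle has stopped. The finger's own compliance explains the slow force rise. I'll push on firmly to about 27 N while backing the wrist turn off its limit.

play_rows(series=[0.0001,-0.001,0,0,0,-1,0.0002,-0.002,0,0,0,-2,0.0003,-0.003,0,0,0,-3,0.0003,-0.003,0,0,0,-3])

```text
time: 14.25
tcp_pos: [377.2, -327.7, 117.2]
tool_rot: [[-0.987, -0.158, -0.009], [-0.158, 0.987, 0.011], [0.007, 0.012, -1.0]]
wrist_force: [-13.9, 20.7, 5.0]
opening: 0.654
gripper_force: 10.4
```

play_rows(series=[0.0001,-0.001,0,0,0,-1,0.0002,-0.002,0,0,0,-2,0.0002,-0.002,0,0,0,-2])

```text
time: 14.62
tcp_pos: [376.9, -329.1, 116.9]
tool_rot: [[-0.992, -0.123, -0.01], [-0.123, 0.992, 0.012], [0.008, 0.013, -1.0]]
wrist_force: [-17.1, 21.0, 5.4]
opening: 0.651
gripper_force: 11.5
```

play_rows(series=[-0.001,-0.001,0.0005,0,0,0,-0.002,-0.002,0.001,0,0,0,-0.002,-0.003,0.001,0,0,0,-0.002,-0.003,0.001,0,0,0])

```text
time: 15.12
tcp_pos: [376.5, -331.3, 118.2]
tool_rot: [[-0.992, -0.125, -0.007], [-0.125, 0.992, 0.012], [0.006, 0.013, -1.0]]
wrist_force: [-10.9, 25.5, 4.2]
opening: 0.65
gripper_force: 12.7
```

play_rows(series=[-0.0005,-0.001,0,0,0,0,-0.001,-0.002,0,0,0,0,-0.001,-0.003,0,0,0,0,-0.001,-0.003,0,0,0,0])

```text
time: 15.62
tcp_pos: [376.4, -333.5, 118.2]
tool_rot: [[-0.992, -0.125, -0.006], [-0.126, 0.992, 0.013], [0.005, 0.014, -1.0]]
wrist_force: [-8.9, 27.4, 5.2]
opening: 0.654
gripper_force: 14.2
```

Run:
```python
from h import *
im=bot.grab_frame('wrist');cv2.imwrite('pics/w4.png',im)
c2=dict(np.load('c2.npz'));
def un(c,px,z=125):
    d=c['R'].T@np.linalg.inv(c['mtx'])@[*px,1];o=-c['R'].T@c['t'];return o+d*(z-o[2])/d[2]
for n,c in(('w2',c2),('w4',bot.camera_info('wrist'))):
    hsv=cv2.cvtColor(cv2.imread(f'pics/{n}.png'),40)
    g=cv2.cvtColor(cv2.imread(f'pics/{n}.png'),6)
    pts=[]
    for v in range(225,300,5):
        # dark brown pixels
        m=np.where((hsv[v,:,2]<110)&(hsv[v,:,1]>110)&(hsv[v,:,0]<15))[0]
        m=m[(m>300)&(m<480)]
        if len(m)>20: pts.append(un(c,(np.median(m),v))[:2])
    pts=np.array(pts);d=pts-[498.3,-304.5]
    print(n,len(pts),np.median(np.arctan2(d[:,1],d[:,0])%6.283).round(4),d[[0,-1]].round(1))
```

```text
w2 15 3.1509 [[-167.2   -2. ]
 [-138.    -0.4]]
w4 15 3.1775 [[-167.3   -6.5]
 [-138.3   -4.9]]
```

play_rows(series=[-0.0005,-0.001,0,0,0,0,-0.001,-0.002,0,0,0,0,-0.001,-0.003,0,0,0,0,-0.001,-0.003,0,0,0,0])

```text
time: 16.18
tcp_pos: [376.4, -335.5, 118.3]
tool_rot: [[-0.992, -0.126, -0.005], [-0.127, 0.992, 0.014], [0.003, 0.015, -1.0]]
wrist_force: [-5.0, 30.0, 5.2]
opening: 0.659
gripper_force: 15.7
```

```bash
cat >> h.py <<'E'
def handle(n):
    im=bot.grab_frame('wrist');cv2.imwrite(f'pics/{n}.png',im);c=bot.camera_info('wrist')
    hsv=cv2.cvtColor(im,40);pts=[]
    def un(px,z=125):
        d=c['R'].T@np.linalg.inv(c['mtx'])@[*px,1];o=-c['R'].T@c['t'];return o+d*(z-o[2])/d[2]
    for v in range(225,300,5):
        m=np.where((hsv[v,:,2]<110)&(hsv[v,:,1]>110)&(hsv[v,:,0]<15))[0];m=m[(m>260)&(m<480)]
        if len(m)>20: pts.append(un((np.median(m),v))[:2])
    d=np.array(pts)-[498.3,-304.5]
    return np.median(np.arctan2(d[:,1],d[:,0])%6.2832).round(4),d[[0,-1]].round(1)
E
python3 - <<'E'
from h import *
print(handle('w5'));print(bot.get_state()['wrist_force'])
E
```

```text
(np.float64(3.1861), array([[-167.5,   -7.7],
       [-138.5,   -6.3]]))
[-5.57498464 32.14636374  5.61303881]
```

View pics/w5.png

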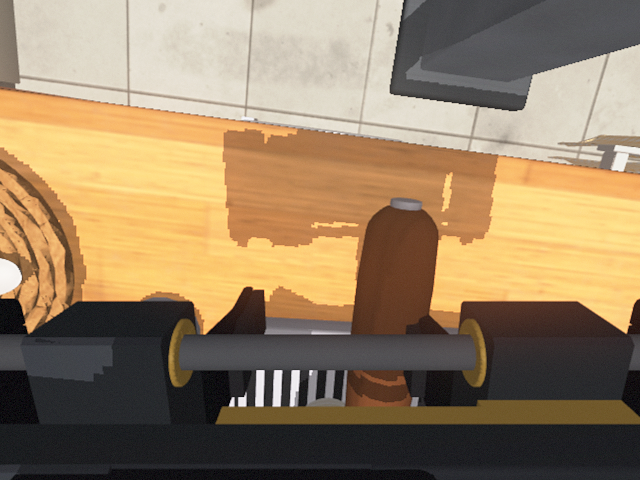

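play_rows(series=[0,0.005,0,0,0,0,0,0.01,0,0,0,0,0,0.016,0,0,0,0,0,0.024,0,0,0,-2,0,0.024,0,0,0,-4,0,0.024,0.0,0,0,-4])

```text
time: 16.98
tcp_pos: [377.0, -319.8, 120.1]
tool_rot: [[-0.999, -0.052, 0.001], [-0.052, 0.999, 0.001], [-0.001, 0.001, -1.0]]
wrist_force: [0.3, 4.1, 0.6]
opening: 0.646
gripper_force: 2.3
```

Run:
```python
from h import *
print(handle('w6'));print(bot.get_state()['tcp_pos'],bot.get_state()['wrist_force'],bot.get_state()['qpos'].round(2))
cv2.imwrite('pics/top2.png',bot.grab_frame('top'))
```

```text
(np.float64(3.1368), array([[-164.3,    0.6],
       [-135.1,    1.9]]))
[ 376.9523155  -319.89533015  119.99269696] [0.27237383 5.11418839 0.74759777] [-0.05  0.16  0.73  1.97 -0.13  1.05  2.35]
```

View pics/w6.png

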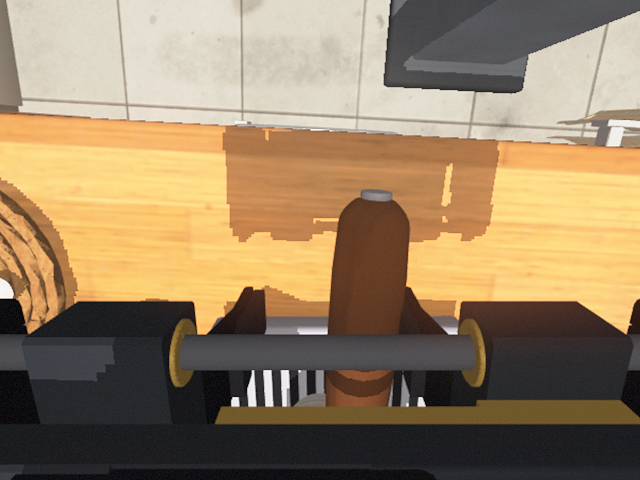

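play_rows(series=[0,0.008,0,0,0,0,0,0.008,0.03,0,0,0,0,0.008,0.07,0,0,0,0,0.008,0.12,0,0,0,0,0.06,0.12,0,0,0,0,0.12,0.12,0,0,0,0,0.18,0.12,0,0,0,0,0.22,0.12,0,0,0,0,0.22,0.12,0,0,0])

```text
time: 18.2
tcp_pos: [376.6, -98.3, 239.8]
tool_rot: [[-0.998, -0.056, 0.001], [-0.056, 0.998, -0.001], [-0.001, -0.001, -1.0]]
wrist_force: [0.4, -1.3, 0.2]
opening: 0.652
gripper_force: 0.0
```

Run:
```python
from h import *
im=bot.grab_frame('top');cv2.imwrite('pics/top3.png',im);print(bot.get_state()['wrist_force'])
hsv=cv2.cvtColor(im,40)
# brown blob near expected handle
p=proj([[498.3-120,-304.5,125]])[0];print(p)
cv2.imwrite('pics/top3z.png',cv2.resize(im[190:320,240:420],None,fx=4,fy=4,interpolation=cv2.INTER_CUBIC))
```

```text
[-0.86330707  0.17033233 -0.49356454]
[335.79705687 288.76541407]
```

View pics/top3z.png

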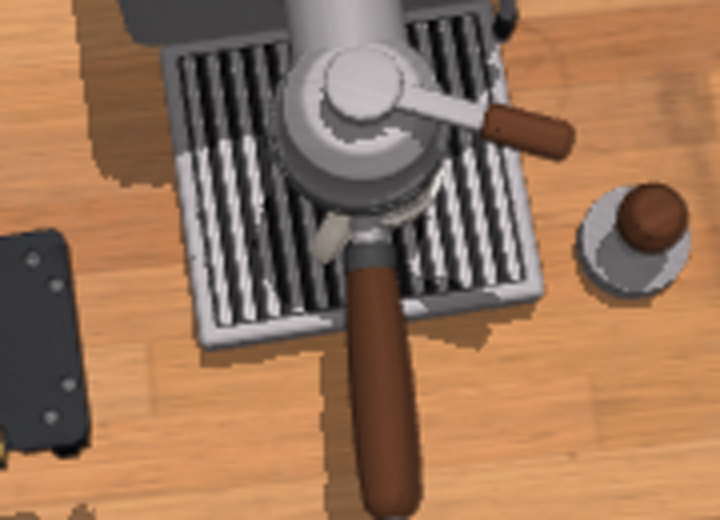

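Run:
```python
from h import *
ax=np.array([498.3,-304.4])
for p in((332.75,257),(337.75,315)):
    d=unproj(p,125)[:2]-ax;print(d,np.arctan2(d[1],d[0])%6.2832)
print(bot.get_state()['qpos'].round(2))
```

```text
[-61.05565491  -0.8067829 ] 3.1548204705277043
[-167.0988853    1.4683739] 3.132805424948817
[-0.31 -0.25  0.39  2.03  0.1   1.34  1.67]
```

play_rows(series=[-0.004,-0.01,0,0,0,-10,-0.008,-0.03,0,0,0,-20,-0.012,-0.05,0,0,0,-30,-0.016,-0.07,0,0,0,-40,-0.02,-0.09,0,0,0,-50,-0.024,-0.11,0,0,0,-60,-0.028,-0.13,0,0,0,-70,-0.034,-0.15,0,0,0,-80,-0.034,-0.16,0,0,0,-90,-0.034,-0.16,0,0,0,-90], claw=-1, force=30)

```text
time: 19.5
tcp_pos: [341.6, -262.0, 239.6]
tool_rot: [[-0.049, 0.999, -0.0], [0.999, 0.049, -0.001], [-0.001, -0.0, -1.0]]
wrist_force: [0.4, -0.3, -0.3]
opening: 0.006
gripper_force: 0.0
```

play_rows(series=[0,0,-0.04,0,0,0,0,0,-0.08,0,0,0,0,0,-0.12,0,0,0,0,0,-0.12,0,0,0])

```text
time: 20.0
tcp_pos: [340.6, -259.5, 117.8]
tool_rot: [[-0.055, 0.998, -0.005], [0.999, 0.055, 0.001], [0.002, -0.005, -1.0]]
wrist_force: [0.2, 0.2, 0.5]
opening: 0.005
gripper_force: 0.0
```

play_rows(series=[0,-0.006,0,0,0,0,0,-0.012,0,0,0,0,0,-0.015,0,0,0,0,0,-0.015,0,0,0,0])

```text
time: 20.5
tcp_pos: [342.5, -275.6, 120.0]
tool_rot: [[-0.051, 0.999, 0.001], [0.999, 0.051, -0.0], [-0.0, 0.001, -1.0]]
wrist_force: [0.4, -0.2, -0.1]
opening: 0.01
gripper_force: 0.0
```

play_rows(series=[0,-0.001,0,0,0,0,0,-0.002,0,0,0,0,0,-0.002,0,0,0,0])

```text
time: 20.88
tcp_pos: [342.4, -277.2, 119.6]
tool_rot: [[-0.052, 0.999, -0.0], [0.999, 0.052, 0.0], [0.0, -0.0, -1.0]]
wrist_force: [0.1, -0.9, 0.3]
opening: 0.003
gripper_force: 0.0
```

play_rows(series=[0,-0.001,0,0,0,0,0,-0.002,0,0,0,0,0,-0.002,0,0,0,0])

```text
time: 21.25
tcp_pos: [342.4, -279.2, 119.5]
tool_rot: [[-0.051, 0.999, -0.0], [0.999, 0.051, 0.0], [0.0, -0.0, -1.0]]
wrist_force: [0.7, -1.0, -0.1]
opening: 0.006
gripper_force: 0.2
```

play_rows(series=[0,-0.0007,0,0,0,0,0,-0.0014,0,0,0,0,0,-0.0014,0,0,0,0])

```text
time: 21.62
tcp_pos: [342.3, -280.4, 119.5]
tool_rot: [[-0.052, 0.999, -0.0], [0.999, 0.052, 0.0], [0.0, -0.0, -1.0]]
wrist_force: [0.7, 3.6, 0.1]
opening: 0.008
gripper_force: 1.3
```

play_rows(series=[0,-0.0007,0,0,0,0,0,-0.0014,0,0,0,0,0,-0.0014,0,0,0,0])

```text
time: 22.0
tcp_pos: [342.2, -281.6, 119.4]
tool_rot: [[-0.052, 0.999, -0.0], [0.999, 0.052, 0.001], [0.001, -0.0, -1.0]]
wrist_force: [-0.7, 5.3, 0.4]
opening: 0.006
gripper_force: 2.6
```

play_rows(series=[0,-0.0007,0,0,0,0,0,-0.0014,0,0,0,0,0,-0.002,0,0,0,0,0,-0.002,0,0,0,0])

```text
time: 22.5
tcp_pos: [342.1, -283.0, 119.2]
tool_rot: [[-0.052, 0.999, -0.001], [0.999, 0.052, 0.002], [0.002, -0.001, -1.0]]
wrist_force: [-1.2, 7.6, 0.3]
opening: 0.006
gripper_force: 3.9
```

play_rows(series=[0,-0.0007,0,0,0,0,0,-0.0014,0,0,0,0,0,-0.002,0,0,0,0,0,-0.002,0,0,0,0])

```text
time: 23.0
tcp_pos: [342.0, -284.4, 119.0]
tool_rot: [[-0.052, 0.999, -0.001], [0.999, 0.052, 0.003], [0.003, -0.001, -1.0]]
wrist_force: [-1.6, 9.4, 0.4]
opening: -0.0
gripper_force: 5.1
```

play_rows(series=[0,-0.0007,0,0,0,0,0,-0.0014,0,0,0,0,0,-0.002,0,0,0,0,0,-0.002,0,0,0,0])

```text
time: 23.5
tcp_pos: [341.9, -286.0, 118.9]
tool_rot: [[-0.053, 0.999, -0.002], [0.999, 0.053, 0.003], [0.003, -0.002, -1.0]]
wrist_force: [-1.9, 12.0, 0.1]
opening: 0.007
gripper_force: 5.9
```

Force has passed the level at which the handle would creep, with no plateau, so this is the stop. I'll press on to about 20 N at this radius.

play_rows(series=[0,-0.001,0,0,0,0,0,-0.002,0,0,0,0,0,-0.003,0,0,0,0,0,-0.003,0,0,0,0])

```text
time: 24.0
tcp_pos: [341.8, -288.4, 118.7]
tool_rot: [[-0.053, 0.999, -0.003], [0.999, 0.053, 0.004], [0.005, -0.002, -1.0]]
wrist_force: [-2.2, 14.5, 1.1]
opening: 0.004
gripper_force: 7.1
```

play_rows(series=[0,-0.001,0,0,0,0,0,-0.002,0,0,0,0,0,-0.003,0,0,0,0,0,-0.003,0,0,0,0])

```text
time: 24.5
tcp_pos: [341.8, -290.8, 118.5]
tool_rot: [[-0.053, 0.999, -0.003], [0.999, 0.053, 0.005], [0.006, -0.003, -1.0]]
wrist_force: [-1.4, 16.7, 1.4]
opening: 0.007
gripper_force: 8.4
```

play_rows(series=[0,-0.001,0,0,0,0,0,-0.002,0,0,0,0,0,-0.003,0,0,0,0,0,-0.003,0,0,0,0])

```text
time: 25.0
tcp_pos: [341.7, -293.2, 118.3]
tool_rot: [[-0.054, 0.999, -0.004], [0.999, 0.054, 0.006], [0.007, -0.003, -1.0]]
wrist_force: [-1.9, 20.0, 1.6]
opening: 0.004
gripper_force: 9.6
```

play_rows(series=[0,0.004,0,0,0,0,0,0.008,0,0,0,0,0,0.008,0,0,0,0])

```text
time: 25.38
tcp_pos: [341.9, -287.4, 119.0]
tool_rot: [[-0.053, 0.999, -0.002], [0.999, 0.053, 0.002], [0.003, -0.002, -1.0]]
wrist_force: [-2.2, 9.2, -0.1]
opening: 0.006
gripper_force: 4.6
```

play_rows(series=[0,0.004,0,0,0,0,0,0.004,0,0,0,0])

```text
time: 25.62
tcp_pos: [342.1, -284.3, 119.3]
tool_rot: [[-0.052, 0.999, -0.001], [0.999, 0.052, 0.001], [0.001, -0.001, -1.0]]
wrist_force: [-2.1, 6.0, -0.5]
opening: 0.006
gripper_force: 2.9
```

play_rows(series=[0,0.002,0,0,0,0,0,0.004,0,0,0,0,0,0.004,0,0,0,0])

```text
time: 26.0
tcp_pos: [342.3, -281.2, 119.6]
tool_rot: [[-0.051, 0.999, 0.0], [0.999, 0.051, -0.0], [-0.0, 0.0, -1.0]]
wrist_force: [-1.3, 2.9, 0.2]
opening: 0.007
gripper_force: 1.2
```

Loading and unloading nearly coincide, with only about 1 mm of net movement, so the portafilter is home. I'll retreat, turn the tool and go to the paddle.

play_rows(series=[0,0.012,0,0,0,0,0,0.015,0.02,0,0,0,0,0.015,0.07,0,0,0,0,0.015,0.12,0,0,-10,0,0.0,0.16,0,0,-20,0,-0.02,0.16,0,0,-30,0,-0.04,0.16,0,0,-40,0,-0.06,0.16,0,0,-50,0,-0.08,0.16,0,0,-60,0.02,-0.1,0.16,0,0,-70,0.04,-0.114,0.16,0,0,-80,0.06,-0.114,0.16,0,0,-90])

```text
time: 27.5
tcp_pos: [402.9, -395.9, 279.6]
tool_rot: [[0.999, 0.044, 0.0], [0.044, -0.999, -0.001], [-0.0, 0.001, -1.0]]
wrist_force: [0.3, 0.6, -0.7]
opening: 0.005
gripper_force: 0.0
```

play_rows(series=[0.03,-0.004,0,0,0,0,0.06,-0.006,0,0,0,0,0.09,-0.006,0,0,0,0,0.11,-0.006,0,0,0,0,0.11,-0.006,0,0,0,0])

```text
time: 28.12
tcp_pos: [513.8, -400.0, 278.9]
tool_rot: [[0.999, 0.053, -0.001], [0.053, -0.999, -0.0], [-0.001, 0.0, -1.0]]
wrist_force: [-0.0, -0.2, -0.0]
opening: 0.007
gripper_force: 0.0
```

Run:
```python
from h import *
s=bot.get_state();print(s['tcp_pos'],s['tool_rot'].round(3),s['qpos'].round(2),s['wrist_force'])
ax=np.array([498.3,-304.4]);t=s['tcp_pos']
print('axis rel',t[:2]-ax)
im=bot.grab_frame('top');cv2.imwrite('pics/top4.png',cv2.resize(im[170:330,240:420],None,fx=4,fy=3.7))
```

```text
[ 513.7834414  -399.98493218  278.93524999] [[ 0.999  0.053 -0.001]
 [ 0.053 -0.999 -0.   ]
 [-0.001  0.    -1.   ]] [ 0.16  0.41  0.6   1.34 -0.23  1.46 -0.77] [-0.04889811 -0.19269781 -0.03701407]
axis rel [ 15.4834414  -95.58493218]
```

View pics/top4.png

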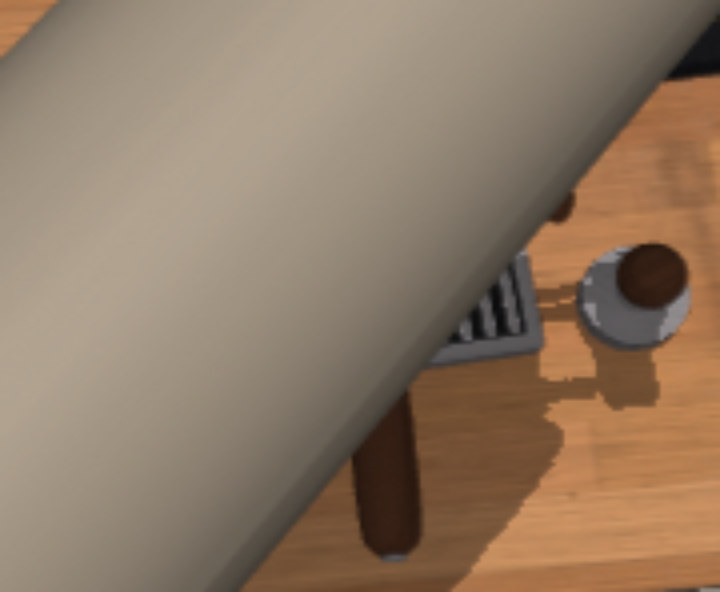

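play_rows(series=[0,0,-0.03,0,0,0,0,0,-0.055,0,0,0,0,0,-0.068,0,0,0,0,0,-0.068,0,0,0])

```text
time: 28.68
tcp_pos: [511.7, -401.0, 211.4]
tool_rot: [[0.999, 0.051, -0.001], [0.051, -0.999, 0.0], [-0.001, -0.0, -1.0]]
wrist_force: [-0.1, -0.4, 0.4]
opening: 0.006
gripper_force: 0.0
```

play_rows(series=[-0.009,0.009,0,0,0,0,-0.018,0.0175,0,0,0,0,-0.025,0.0185,0,0,0,0,-0.032,0.0195,0,0,0,0,-0.038,0.021,0,0,0,0,-0.0445,0.0235,0,0,0,0,-0.051,0.026,0,0,0,0,-0.057,0.0295,0,0,0,0,-0.057,0.0295,0,0,0,0])

```text
time: 29.8
tcp_pos: [454.6, -371.4, 211.5]
tool_rot: [[0.999, 0.051, -0.001], [0.051, -0.999, 0.0], [-0.001, -0.0, -1.0]]
wrist_force: [-0.8, 0.5, -0.4]
opening: 0.005
gripper_force: 0.0
```

play_rows(series=[-0.006,0.004,0,0,0,0,-0.011,0.008,0,0,0,0,-0.016,0.013,0,0,0,0,-0.02,0.018,0,0,0,0,-0.024,0.0235,0,0,0,0,-0.0275,0.0295,0,0,0,0,-0.0275,0.0295,0,0,0,0])

```text
time: 30.68
tcp_pos: [427.5, -341.3, 211.5]
tool_rot: [[0.999, 0.052, -0.0], [0.052, -0.999, 0.001], [-0.0, -0.001, -1.0]]
wrist_force: [-0.8, -0.3, -0.7]
opening: 0.008
gripper_force: 0.0
```

play_rows(series=[-0.003,0.006,0,0,0,0,-0.0055,0.0125,0,0,0,0,-0.007,0.019,0,0,0,0,-0.0085,0.0255,0,0,0,0,-0.0085,0.0255,0,0,0,0])

```text
time: 31.3
tcp_pos: [419.2, -315.7, 211.5]
tool_rot: [[0.999, 0.052, -0.0], [0.052, -0.999, 0.001], [-0.0, -0.001, -1.0]]
wrist_force: [0.8, -0.2, 0.2]
opening: 0.009
gripper_force: 0.0
```

Run:
```python
from h import *
s=bot.grab_frame('side');w=bot.grab_frame('wrist')
a=cv2.resize(s[150:350,240:440],(400,400),interpolation=cv2.INTER_CUBIC);b=cv2.resize(w,(400,300))
o=np.zeros((400,800,3),np.uint8);o[:,:400]=a;o[:300,400:]=b
cv2.imwrite('pics/last.png',o)
print(proj([[498.3-27.7,-304.4-69.7,209],[498.3-73.5,-304.4+15,209]],'side'))
```

```text
[[304.02210109 230.22886035]
 [274.76266644 207.49727012]]
```

View pics/last.png

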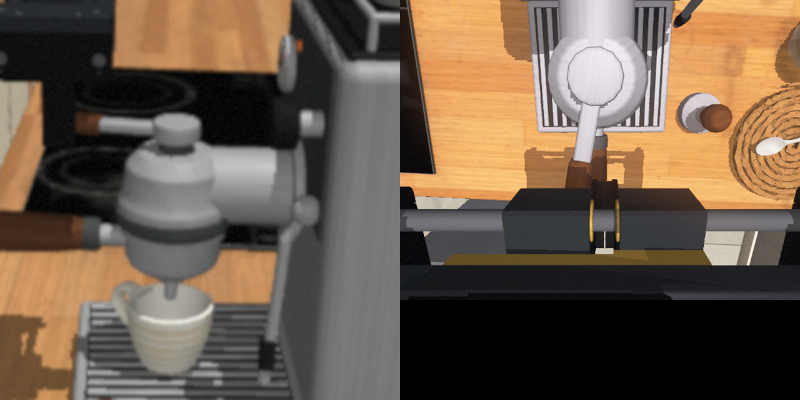

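The paddle has been swung to just left of straight ahead: in the wrist view its bar runs from (595,75) to (578,180), with the fist right behind it. The cup and tamper are undisturbed. I'll nudge it on to the stop.

play_rows(series=[0,0.0015,0,0,0,0,0,0.003,0,0,0,0,0,0.003,0,0,0,0])

```text
time: 31.78
tcp_pos: [419.2, -313.7, 211.5]
tool_rot: [[0.999, 0.051, -0.0], [0.051, -0.999, -0.0], [-0.0, 0.0, -1.0]]
wrist_force: [-0.4, -2.0, -1.9]
opening: 0.007
gripper_force: 1.2
```

play_rows(series=[0,0.0015,0,0,0,0,0,0.003,0,0,0,0,0,0.003,0,0,0,0])

```text
time: 32.15
tcp_pos: [419.4, -310.3, 211.5]
tool_rot: [[0.999, 0.052, -0.0], [0.052, -0.999, 0.0], [-0.0, -0.0, -1.0]]
wrist_force: [-0.7, -2.1, -2.0]
opening: 0.008
gripper_force: 0.9
```

play_rows(series=[0,0.0015,0,0,0,0,0,0.003,0,0,0,0,0,0.003,0,0,0,0])

```text
time: 32.52
tcp_pos: [419.3, -309.0, 211.7]
tool_rot: [[0.999, 0.05, 0.001], [0.05, -0.999, -0.003], [0.001, 0.003, -1.0]]
wrist_force: [2.0, -9.2, -5.3]
opening: 0.009
gripper_force: 4.3
```

play_rows(series=[0,0.001,0,0,0,0,0,0.002,0,0,0,0,0,0.002,0,0,0,0])

```text
time: 32.9
tcp_pos: [419.3, -308.7, 211.8]
tool_rot: [[0.999, 0.049, 0.002], [0.049, -0.999, -0.005], [0.002, 0.006, -1.0]]
wrist_force: [4.6, -16.1, -9.1]
opening: 0.007
gripper_force: 7.4
```

play_rows(series=[-0.001,-0.006,0,0,0,0,-0.003,-0.016,0,0,0,0,-0.003,-0.024,0,0,0,0,-0.003,-0.024,0.03,0,0,0,-0.003,-0.024,0.07,0,0,0,-0.003,-0.024,0.1,0,0,0,-0.003,0.02,0.1,0,0,0,-0.003,0.08,0.1,0,0,0,-0.003,0.14,0.1,0,0,0,-0.003,0.2,0.1,0,0,0,-0.003,0.25,0.1,0,0,0,-0.003,0.25,0.1,0,0,0])

```text
time: 34.4
tcp_pos: [416.4, -52.1, 311.6]
tool_rot: [[0.998, 0.058, -0.0], [0.058, -0.998, 0.001], [-0.0, -0.001, -1.0]]
wrist_force: [0.2, -1.5, 0.0]
opening: 0.009
gripper_force: 0.0
```

Run:
```python
from h import *
s=bot.get_state();print(s['time'],s['wrist_force'])
im=bot.grab_frame('top');hsv=cv2.cvtColor(im,40)
m=((hsv[...,0]<12)&(hsv[...,1]>110)&(hsv[...,2]<130)).astype(np.uint8)
m[:190]=0;m[330:]=0;m[:,:270]=0;m[:,430:]=0
n,l,st,c=cv2.connectedComponentsWithStats(m)
for i in range(1,n):
    if st[i,4]>40: print(st[i],c[i].round(1))
ax=np.array([498.3,-304.4,0])
for a in(168.3,):
    a=np.radians(a);print('tip expect',proj([ax+[r*np.cos(a),r*np.sin(a),214] for r in(52,75,92)]).round(1))
print('handle expect',proj([ax+[r*np.cos(3.137),r*np.sin(3.137),130] for r in(62,115,178)]).round(1),'tamper before ~(402,246)')
```

```text
34.4 [ 0.20621141 -1.5009019   0.00295454]
[395 236  17  17 225] [402.6 243.9]
[ 321  241   24   79 1074] [333.2 281.6]
tip expect [[327.1 240.8]
 [325.7 254.3]
 [324.6 264.4]]
handle expect [[332.3 257. ]
 [335.3 285.7]
 [338.9 320.9]] tamper before ~(402,246)
```

```bash
python3 -c "
from rig import bot
print(bot.close_job())"
```

```text
the job is handed in; nothing more can be done
None
```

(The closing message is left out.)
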